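# Slide the blue bead case home in its bay

## Robot

A 6-joint arm with a two-finger parallel gripper is mounted at the origin on the work surface. World frame = base frame: x ahead of the robot, y to its left, z up, the work surface at z = 0. Lengths are in m, angles in rad, forces in N, time in s.
With the tool pointing down it reaches from about 0.325 to 0.875 m from the base axis. Payload 4.4 kg.
Tool frame: the origin (TCP) lies at the very end of the fingers, on their centre line; the grasp point (between the pads) lies 19 mm behind it; z points along the fingers, y is the line along which they close (so a half turn about z gives the same grasp; the last joint's range is limited). The gripper opens to 85 mm and grips with 20 to 120 N. Pads are 22 mm wide; open, the fingers measure 114 mm over their backs; the gripper's body (76 mm by 85 mm) begins 54 mm behind the grasp point. The pads swing forward as they close: fully open they stand 13 mm farther back than shut.
Start: joints at [-1.323, 0.207, 1.542, -0, 1.393, -0.15], TCP at [0.223, -0.53, 0.231] pointing down, gripper open.
Joint ranges: [-2.73, 2.73], [-0.86, 2.22], [0.23, 2.46], [-1.11, 4.25], [0.08, 2.63], [-2.82, 2.82]. Speed limits (rad/s): [2.79, 2.79, 3.14, 3.14, 3.14, 3.14].

## Interface

Orientations are given as a unit quaternion [w, x, y, z].
In Python, from cell import robot gives the robot as it stands.
- The arm moves only by the tool servo_tool, never from a script. Its argument "plan" is a list of rows, each a list of 3 entries, a list of its own where there are three numbers: the closure, from 0 (fully open) to 1 (shut), then the shift along the tool's x, y, z in units of 40 mm (1.0 is 40 mm), then the turn about the tool's z in units of 5 degrees (1.0 is 5 degrees). In form: [[hand, [dx, dy, dz], yaw], ...]. A call has 1 to 12 rows; each row is the pose to reach, as a shift and turn from the pose commanded when the call began, along the tool's axes at that moment; what a row does not reach only later rows make up. A row lasts 1/10 s, in which the tool goes at most 50 mm and 8.59 degrees, less where a joint would pass 70% of its speed; a pose out of reach is approached as far as the arm can. A call with a gripper value outside its range is refused whole. The fingers move at their own pace and stop on an object; "newtons" is the grip in N (left out, the last holds). Time passes only in rows, so rows that repeat a pose let the fingers close. It gives the time, the measured TCP pose, the force, the opening and the grip force at its end, in the units of the state.
- robot.observe(): the state, without advancing time (a new reading comes with each control period).
- robot.snapshot(name): name is "scene" or "top" or "wrist"; returns (picture, depth): 384x512x3 uint8, red, green, blue; 384x512 float32, m along the optical axis (not along the pixel's ray), 0 where there is no reading.
- robot.camera_model(name): a dict with "K" (3x3 intrinsics, pixels), "rvec" (rotation vector, rad) and "tvec" (3), from world to camera coordinates, as OpenCV has them. Camera axes: x right, y down, z forward; pixel columns grow to the right and rows downward; lengths in m; the calibration is good to about 2 mm. A picture is of the moment at which its call begins: read the wrist's pose just before it. camera_model takes no time and is no camera call; for the wrist camera it gives the pose at the moment of the call.
- robot.sign_off(): hands the job in; it is judged then, once.
The state is a dict: "clock": time; "joints": joint angles; "joint_velocities": joint speeds; "joint_torque": joint torques, N m; "tcp_pos": TCP position; "eef_rot": TCP orientation; "wrist_force": force on the tool from outside, world axes, zero at the start; "ft_torque": the same for the moment, N m; "opening": finger opening in m; "gripper_force": force on a finger pad.
Only numpy, scipy, OpenCV 4.12 (cv2) and the standard library are available. Lean on these libraries where they do the work, as an engineer would, in place of code of your own. Each camera call takes 0.05 s, during which the arm holds its last target. There are 200 camera calls.

## Task

Put the blue bead case away: slide it nose first into the bay marked with the blue bead until you feel it come up against the stop inside, so that it is fully home, and let go of it. Leave the yellow case where it is.

Things in the scene. Friction and masses are not known exactly. Their poses are not given: they have to be found in the camera images.
- pull_blue (a point): Pull of the blue bead case, a closed box 110 x 50 x 28 mm (blue lid, card base, 105 to 210 g) lying flat left or right on the table. Pull: upright blue block 30 mm along the case, 14 across, from 28 to 82 mm up. Point: the pull's centre, 55 mm up; x points along the case to its nose, 87 mm ahead (tail 23 mm behind), z up. The case can be lifted or slid by its pull.
- nose_blue (a point): Middle of the blue case's nose face (the end away from the pull), half-way up, 14 mm above the underside. Axes as for pull_blue. Fully home it lies 60 mm inside the mouth, against the stop.
- bay_blue: Fixed roofed wooden bay, roof with blue strip and bead; one of three in a row, 105 mm apart, any order, mouths to the robot. Origin: mouth's middle at table level; x points in, z up. Inside 66 mm wide, 40 high, the table its floor; outside 90 wide, 45 high, bead to 68. In the red bay a like red case sits home. Hidden rigid stop 60 mm in: with the case's nose on it the pull's centre is 27 mm before the mouth.
- pull_yellow (a point): Pull of the yellow bead case, not wanted: same box and pull in yellow, on the other side of the table from the blue one (its yellow bay is empty too). Point and axes as for the blue one.

How it is judged:
By the outcome, as a careful person would: the job done as asked, in the order asked, and still so for the second after the job is handed in, with the robot touching nothing.
It also fails if it takes over 45 s, if anything falls off the work surface, if the arm or the gripper's body presses on something with over 40 N, if the wrist force passes 120 N, or if a joint passes its speed limit or range.

## Working session

There is one attempt and no reset: what is moved stays moved. The work goes in short steps, Python scripts to look and compute and a tool call to move; the robot and the scene stay as the last step left them, time stands still between calls to the robot, and variables do not carry over. Pictures are saved under pics/ and viewed, at most 10 in all, crops included, and the job is handed in when it is done.

Besides the shell and the picture viewer there is one more tool, called after "Emit:" as name(argument=value, ...), one argument or row to a line, values as JSON. servo_tool: Moves the arm, as the interface text tells. Its arguments: {"type":"object","properties":{"plan":{"type":"array"},"newtons":{"type":"number"}},"required":["plan"]}

```bash
mkdir -p pics; cat > h.py <<'E'
import numpy as np, cv2
from cell import robot
def snap(n):
    m=robot.camera_model(n); p,d=robot.snapshot(n); return p,d,m
def save(n,p): cv2.imwrite('pics/'+n,cv2.cvtColor(p,cv2.COLOR_RGB2BGR))
def ray(m,uv):
    R=cv2.Rodrigues(np.array(m['rvec'],float))[0]; t=np.array(m['tvec'],float).ravel()
    d=R.T@np.linalg.solve(np.array(m['K']),[uv[0],uv[1],1.]); return -R.T@t,d
def onz(m,uv,z):
    c,d=ray(m,uv); return c+d*(z-c[2])/d[2]
def cloud(d,m):
    R=cv2.Rodrigues(np.array(m['rvec'],float))[0]; t=np.array(m['tvec'],float).ravel()
    K=np.array(m['K']); v,u=np.indices(d.shape)
    P=np.stack([(u-K[0,2])/K[0,0]*d,(v-K[1,2])/K[1,1]*d,d],-1)
    return (P-t)@R
E
python3 - <<'E'
from h import *
a,d,m=snap('scene'); b,d2,m2=snap('top')
save('scene.png',a); save('top.png',b)
np.savez('s0.npz',a=a,d=d,b=b,d2=d2)
for x in(m,m2):print(x)
print(robot.observe())
E
```

```text
{'K': array([[369.03151354,   0.        , 253.01786204],
       [  0.        , 369.03151354, 189.0727294 ],
       [  0.        ,   0.        ,   1.        ]]), 'rvec': array([ 0.68174542,  2.65620693, -1.10310499]), 'tvec': array([ 0.50102627, -0.12373795,  1.02388073])}
{'K': array([[373.67601521,   0.        , 254.95090743],
       [  0.        , 373.67601521, 184.92733648],
       [  0.        ,   0.        ,   1.        ]]), 'rvec': array([ 2.14807271, -2.12543797,  0.16989027]), 'tvec': array([2.92586302e-05, 5.52885954e-01, 7.44975862e-01])}
{'clock': 0.1, 'joints': array([-1.32249136e+00,  2.07392442e-01,  1.54286465e+00,  2.60884227e-05,
        1.39353960e+00, -1.50513493e-01]), 'joint_velocities': array([-1.16369677e-03, -1.61318199e-03, -3.07741110e-03,  1.25802393e-03,
        5.48031249e-07,  8.63243980e-04]), 'joint_torque': array([-1.04226729e-03, -3.84094191e+01, -2.92549181e+01, -1.35245677e-04,
        4.87347119e-03,  1.05715108e-05]), 'tcp_pos': array([ 0.22310046, -0.52917184,  0.23018377]), 'eef_rot': array([-1.10132750e-03,  9.80183638e-01,  1.98087915e-01, -4.10405364e-05]), 'wrist_force': array([-0.15175107, -0.13640726, -1.33740228]), 'ft_torque': array([-0.04149787,  0.02780265, -0.03122307]), 'gripper_force': 0.0, 'opening': 0.08525960206113399}
```

View pics/scene.png

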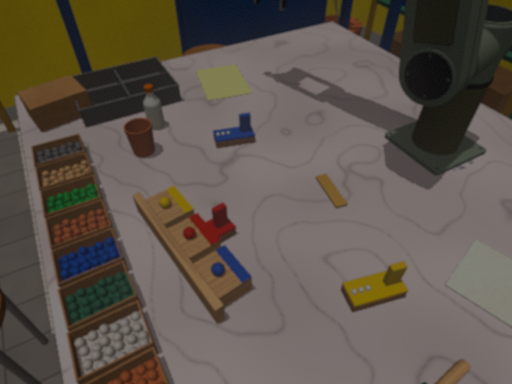

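View pics/top.png

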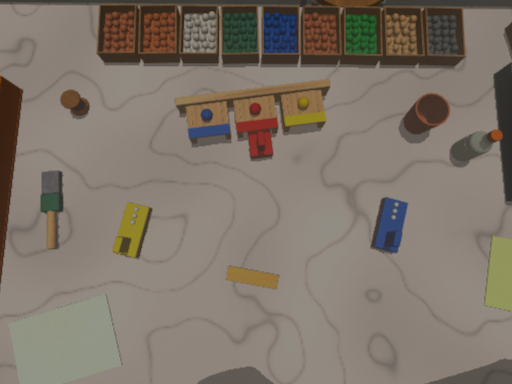

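The scene view shows the blue case at about (235,132), with the blue bay nearest the camera, its bead at (218,269). The top view shows the blue case at (390,225), nose up with its pull near (390,240), and the blue bay with its bead at (207,115) and strip at (209,131). The red case sits home at (260,142), and the yellow case is at (131,230). Next I'll measure positions.

```bash
cat > m0.py <<'E'
from h import *
s=np.load('s0.npz')
for n,p,d,rc in(('top',s['b'],s['d2'],[('case',(185,265,360,420)),('bay',(90,145,180,235))]),('scene',s['a'],s['d'],[('case',(105,150,200,265)),('bay',(240,290,200,255))])):
    m=robot.camera_model(n); W=cloud(d,m)
    h=cv2.cvtColor(p,cv2.COLOR_RGB2HSV)
    k=cv2.inRange(h,(100,110,30),(130,255,255))>0
    for nm,(r0,r1,c0,c1) in rc:
        q=np.zeros_like(k); q[r0:r1,c0:c1]=k[r0:r1,c0:c1]; q&=d>0
        P=W[q]; print(n,nm,len(P))
        bins=[(.015,.035),(.06,.079),(.076,.09)] if nm=='case' else [(.03,.05),(.05,.075)]
        for lo,hi in bins:
            Q=P[(P[:,2]>lo)&(P[:,2]<hi)]
            if len(Q)>4:
                r=cv2.minAreaRect((Q[:,:2]*1000).astype(np.float32))
                print((lo,hi),len(Q),'mean',Q.mean(0).round(4),'med z',np.median(Q[:,2]).round(4),'rect',np.round(r[0],1),np.round(r[1],1),round(r[2],1))
    # wood back edge / wood mask front for orientation
E
python3 m0.py; sed -n 1,1p h.py >/dev/null
python3 - <<'E'
import cv2
a=cv2.imread('pics/top.png')
x=cv2.resize(a[75:165,165:345],None,fx=4,fy=4,interpolation=2)
y=cv2.resize(a[185:265,350:430],None,fx=4,fy=4,interpolation=2)
import numpy as np
o=np.zeros((360,720+0,3),np.uint8)
o=cv2.copyMakeBorder(x,0,0,0,0,0)
cv2.imwrite('pics/bays.png',o)
E
```

```text
top case 931
(0.015, 0.035) 827 mean [ 0.4799 -0.2815  0.028 ] med z 0.0279 rect [ 474.  -282.8] [ 49. 107.] 75.5
(0.06, 0.079) 5 mean [ 0.4412 -0.273   0.0738] med z 0.078 rect [ 444.1 -272. ] [31.3  6.4] 1.7
(0.076, 0.09) 98 mean [ 0.4439 -0.2745  0.082 ] med z 0.0822 rect [ 444.3 -274.6] [13.  30.4] 76.5
top bay 406
(0.03, 0.05) 348 mean [0.6704 0.1074 0.0464] med z 0.0464 rect [670.6 107.3] [20.2 87.2] 7.8
(0.05, 0.075) 58 mean [0.7018 0.1116 0.0659] med z 0.0658 rect [702.1 111.6] [17.  14.8] 88.8
scene case 346
(0.015, 0.035) 294 mean [ 0.4813 -0.2778  0.0291] med z 0.029 rect [ 478.6 -282.1] [ 49.6 105.3] 74.8
(0.06, 0.079) 7 mean [ 0.4512 -0.2706  0.0677] med z 0.0652 rect [ 450.3 -270.7] [ 2.5 16.7] 76.0
(0.076, 0.09) 31 mean [ 0.4494 -0.2727  0.0818] med z 0.0824 rect [ 448.6 -273.5] [11.1 22.2] 74.3
scene bay 488
(0.03, 0.05) 381 mean [0.6728 0.108  0.0467] med z 0.0467 rect [673.  106.3] [18.6 88.4] 8.2
(0.05, 0.075) 106 mean [0.7077 0.1162 0.0649] med z 0.0653 rect [707.3 115.6] [19.  18.8] 4.2
```

View pics/bays.png

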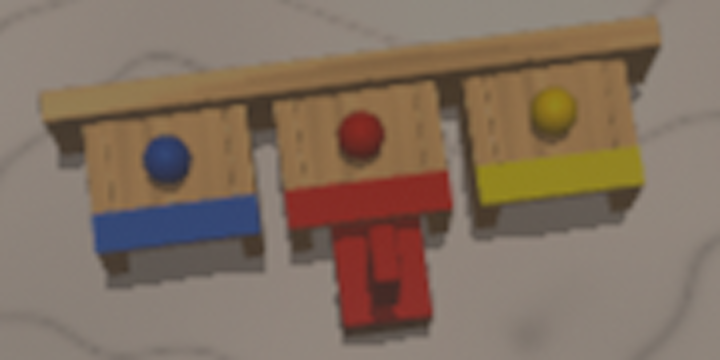

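The crop shows the blue bay at the left of the row. Its mouth lies under the strip's lower edge (95–260, 235–250) and the bay is clear.

The case pull is at about (0.4445, -0.274), heading -14.3°, with its top at 0.082 and the lid at 0.028. The bay mouth is at about (0.662, 0.1055), heading +8°, with the roof at 0.046. Now I'll approach above the pull.

Emit:
servo_tool(
  plan=[
    [0, [1.1, -0.53, 0.2], 1.5],
    [0, [2.2, -1.06, 0.5], 3],
    [0, [3.3, -1.6, 0.8], 4.5],
    [0, [4.4, -2.15, 1.1], 6],
    [0, [5.5, -2.7, 1.4], 7.42],
    [0, [6.6, -3.25, 1.7], 7.42],
    [0, [7.57, -3.73, 2], 7.42],
    [0, [7.57, -3.73, 2], 7.42],
    [0, [7.57, -3.73, 2], 7.42],
    [0, [7.57, -3.73, 2], 7.42],
  ],
  newtons=50,
)

```text
clock: 1.1
tcp_pos: [0.444, -0.2756, 0.1514]
eef_rot: [0.0, 0.992, -0.124, -0.0]
wrist_force: [-1.2, -0.3, -0.4]
opening: 0.0854
gripper_force: 0.0
```

```bash
cat > m1.py <<'E'
from h import *
import sys
o=robot.observe(); print(o['clock'],o['tcp_pos'],o['eef_rot'],o['joints'].round(2))
p,d,m=snap('wrist'); save(sys.argv[1],p)
h=cv2.cvtColor(p,cv2.COLOR_RGB2HSV); k=(cv2.inRange(h,(100,110,30),(130,255,255))>0)&(d>0)
P=cloud(d,m)[k]
for lo,hi in[(.015,.035),(.035,.055),(.055,.074),(.076,.09)]:
    Q=P[(P[:,2]>lo)&(P[:,2]<hi)]
    if len(Q)>20:
        r=cv2.minAreaRect((Q[:,:2]*1000).astype(np.float32)); print(lo,len(Q),Q.mean(0).round(4),np.round(r[0],1),np.round(r[1],1),round(r[2],1))
E
python3 m1.py w1.png
```

```text
1.1 [ 0.4440091  -0.27558064  0.15139275] [ 2.86823477e-04  9.92240507e-01 -1.24332979e-01 -6.20062780e-05] [-0.72  0.18  1.75 -0.    1.21  1.1 ]
0.015 6242 [ 0.4801 -0.285   0.0281] [ 473.8 -283.4] [ 49.1 109.2] 75.0
0.035 104 [ 0.4571 -0.2792  0.0459] [ 456.7 -279.2] [13.5  1.9] 75.4
0.055 112 [ 0.457  -0.2792  0.0649] [ 456.5 -279.1] [14.   2.5] 75.1
0.076 737 [ 0.4446 -0.2758  0.0819] [ 443.4 -275.7] [13.1 29.5] 75.3
```

View pics/w1.png

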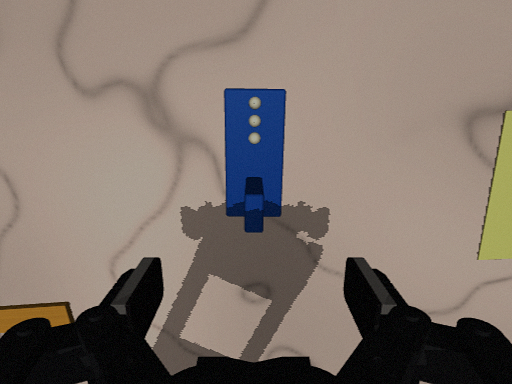

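The wrist view shows the pull centred between the fingers at (254,203), aligned with the case. I'll descend and grip.

Emit:
servo_tool(
  plan=[
    [0, [0, 0, 1], 0.1],
    [0, [0, 0, 2], 0.1],
    [0, [0, 0, 2.6], 0.1],
    [0, [0, 0, 2.85], 0.1],
    [0, [0, 0, 2.85], 0.1],
    [1, [0, 0, 2.85], 0.1],
    [1, [0, 0, 2.85], 0.1],
    [1, [0, 0, 2.85], 0.1],
    [1, [0, 0, 2.85], 0.1],
    [1, [0, 0, 2.85], 0.1],
    [1, [0, 0, 2.85], 0.1],
    [1, [0, 0, 2.85], 0.1],
  ],
  newtons=50,
)

```text
clock: 2.35
tcp_pos: [0.4447, -0.2751, 0.0378]
eef_rot: [0.0, 0.992, -0.128, 0.0]
wrist_force: [-0.8, -0.3, 2.8]
opening: 0.0134
gripper_force: 54.2
```

The pull is gripped at an opening of 13.4 mm. I'll lift and carry it across with x kept low, to clear the red case.

Emit:
servo_tool(
  plan=[
    [1, [0, 0, -0.5], 0],
    [1, [0, 0, -1.1], 0],
    [1, [-0.2, -0.6, -1.5], -0.4],
    [1, [-0.4, -1.4, -1.5], -0.9],
    [1, [-0.6, -2.3, -1.5], -1.4],
    [1, [-0.8, -3.2, -1.5], -1.9],
    [1, [-1.0, -4.1, -1.5], -2.4],
    [1, [-1.1, -5.0, -1.5], -2.9],
    [1, [-1.2, -5.9, -1.5], -3.4],
    [1, [-1.4, -6.8, -1.5], -3.9],
    [1, [-1.6, -7.7, -1.5], -4.4],
    [1, [-1.7, -8.4, -1.5], -4.54],
  ],
)

```text
clock: 3.55
tcp_pos: [0.4629, 0.0696, 0.0966]
eef_rot: [-0.0, 0.998, 0.07, -0.001]
wrist_force: [1.1, -0.6, -1.3]
opening: 0.0133
gripper_force: 53.5
```

Emit:
servo_tool(
  plan=[
    [1, [0, 0, 0], 0],
    [1, [0, 0, 0], 0],
    [1, [0, 0, 0], 0],
  ],
)

```text
clock: 3.85
tcp_pos: [0.4638, 0.0668, 0.0969]
eef_rot: [0.0, 0.998, 0.069, -0.0]
wrist_force: [-0.0, -0.7, -1.4]
opening: 0.0134
gripper_force: 53.3
```

```bash
cat > m2.py <<'E'
from h import *
import sys
o=robot.observe(); print(o['clock'],o['tcp_pos'],o['eef_rot'],o['joints'].round(2),o['opening'])
w,x,y,z=o['eef_rot']; th=np.degrees(2*np.arctan2(y,x)); print('heading',th)
p,d,m=snap('wrist'); save(sys.argv[1],p)
h=cv2.cvtColor(p,cv2.COLOR_RGB2HSV); k=(cv2.inRange(h,(100,110,30),(130,255,255))>0)&(d>0)
W=cloud(d,m); n,l,s,c=cv2.connectedComponentsWithStats(k.astype(np.uint8))
for i in range(1,n):
    if s[i,4]<150: continue
    Q=W[l==i]; r=cv2.minAreaRect((Q[:,:2]*1000).astype(np.float32))
    print(s[i],Q.mean(0).round(4),'z',np.percentile(Q[:,2],[5,50,95]).round(4),np.round(r[0],1),np.round(r[1],1),round(r[2],1))
E
python3 m2.py w2.png
```

```text
3.85 [0.46376382 0.06678508 0.09690724] [ 1.35232714e-04  9.97617304e-01  6.89889191e-02 -4.74093017e-04] [-0.04  0.15  1.92 -0.    1.08  1.39] 0.01344582716846647
heading 7.9118332698486125
[  201    83   107   268 19032] [0.5012 0.0724 0.0967] z [0.0862 0.0874 0.1413] [482.6  75.9] [131.6  62.1] 6.3
```

View pics/w2.png

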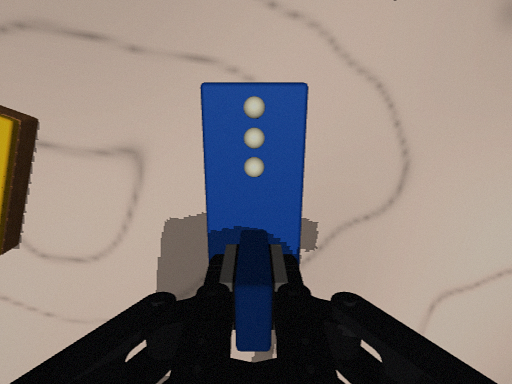

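The case hangs straight in the grip, lid at 0.087 and level, with no bay in view yet. I'll go forward and look at the mouth.

Emit:
servo_tool(
  plan=[
    [1, [0.4, -0.08, 0], 0],
    [1, [0.9, -0.17, 0], 0],
    [1, [1.3, -0.25, 0], 0],
    [1, [1.5, -0.27, 0], 0],
    [1, [1.5, -0.27, 0], 0],
    [1, [1.5, -0.27, 0], 0],
    [1, [1.5, -0.27, 0], 0],
  ],
)

```text
clock: 4.6
tcp_pos: [0.521, 0.086, 0.0969]
eef_rot: [-0.0, 0.998, 0.069, -0.001]
wrist_force: [0.1, -0.1, -1.9]
opening: 0.0136
gripper_force: 53.4
```

```bash
python3 m2.py w3.png
```

```text
4.6 [0.5210223  0.08599401 0.0969249 ] [-8.47770447e-07  9.97614253e-01  6.90307043e-02 -7.50899784e-04] [-0.    0.26  1.78 -0.    1.1   1.43] 0.013564881181708753
heading 7.91663421021671
[  201    83   107   268 19043] [0.5585 0.0916 0.0967] z [0.0861 0.0874 0.1413] [541.1  96.1] [134.5  63.2] 7.9
```

View pics/w3.png

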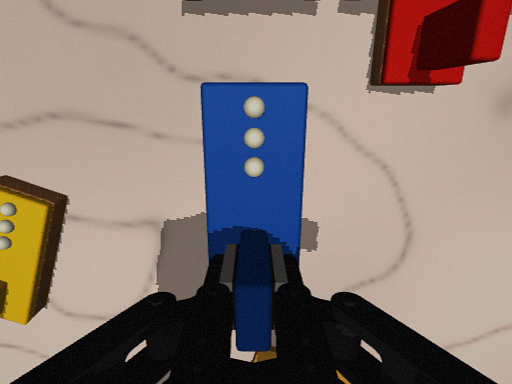

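The bay is still out of view, with the red case at upper right and well clear. By the earlier measurements the case is centred within 1 mm, with 55 mm from nose to mouth. I'll advance 40 mm, lower it, and check from the top and scene cameras.

Emit:
servo_tool(
  plan=[
    [1, [0.4, 0, 0.3], 0],
    [1, [0.8, 0, 0.7], 0],
    [1, [1, 0, 1.1], 0],
    [1, [1, 0, 1.35], 0],
    [1, [1, 0, 1.44], 0],
    [1, [1, 0, 1.44], 0],
    [1, [1, 0, 1.44], 0],
  ],
)

```text
clock: 5.35
tcp_pos: [0.5616, 0.0919, 0.0403]
eef_rot: [0.0, 0.998, 0.069, 0.0]
wrist_force: [0.1, 0.5, -1.0]
opening: 0.0137
gripper_force: 53.4
```

```bash
cat > m3.py <<'E'
from h import *
o=robot.observe(); print(o['tcp_pos'],o['wrist_force'].round(1))
ims=[]
for n,(r0,r1,c0,c1) in(('top',(85,200,170,290)),('scene',(170,330,120,280))):
    p,d,m=snap(n); W=cloud(d,m)
    h=cv2.cvtColor(p,cv2.COLOR_RGB2HSV); k=(cv2.inRange(h,(100,110,30),(130,255,255))>0)&(d>0)
    q=np.zeros_like(k); q[r0:r1,c0:c1]=k[r0:r1,c0:c1]
    for nm,lo,hi in(('lid',.02,.036),('strip',.042,.05)):
        Q=W[q&(W[...,2]>lo)&(W[...,2]<hi)]
        if len(Q)>10:
            r=cv2.minAreaRect((Q[:,:2]*1000).astype(np.float32)); u=np.array([.990,.139]); v=np.array([-.139,.990])
            print(n,nm,len(Q),np.round(r[0],1),np.round(r[1],1),round(r[2],1),'z',np.median(Q[:,2]).round(4),'along',np.percentile(Q[:,:2]@u,[1,99]).round(4),'lat',np.percentile(Q[:,:2]@v,[2,98]).round(4))
    ims.append(cv2.resize(p[r0:r1,c0:c1],(390,380)))
save('pre.png',np.hstack(ims))
E
python3 m3.py
```

```text
[0.56160628 0.09194778 0.04025633] [ 0.1  0.5 -1. ]
top lid 15 [541.  107.5] [8.8 6.9] 1.1 z 0.0304 along [0.5462 0.5552] lat [0.0283 0.035 ]
scene lid 701 [626.8  94.1] [ 69.2 122.9] 79.0 z 0.0313 along [0.5776 0.6559] lat [-0.0102  0.0359]
scene strip 409 [628.3  99.6] [108.8  87.6] 8.2 z 0.0467 along [0.584  0.6901] lat [-0.0302  0.0541]
```

View pics/pre.png

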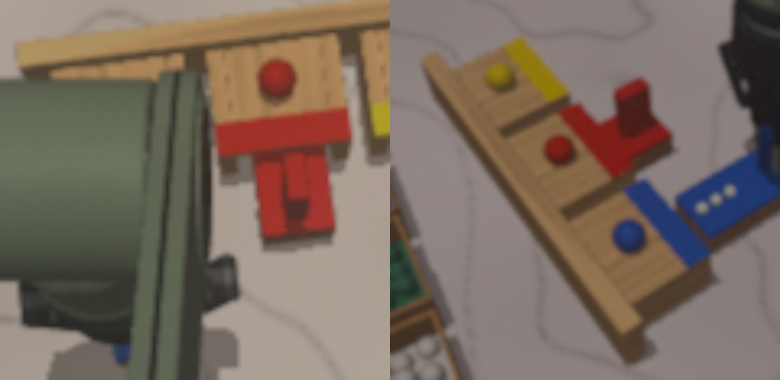

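The view confirms it: the scene view shows the case nose right in front of the blue mouth at about (690,215). It is laterally centred within 1 mm, with about a 14 mm gap. I'll slide in most of the way (about 74 mm to home).

Emit:
servo_tool(
  plan=[
    [1, [0.15, 0, 0.04], 0],
    [1, [0.35, 0, 0.04], 0],
    [1, [0.55, 0, 0.04], 0],
    [1, [0.75, 0, 0.04], 0],
    [1, [0.95, 0, 0.04], 0],
    [1, [1.15, 0, 0.04], 0],
    [1, [1.35, 0, 0.04], 0],
    [1, [1.5, 0, 0.04], 0],
    [1, [1.6, 0, 0.04], 0],
    [1, [1.6, 0, 0.04], 0],
    [1, [1.6, 0, 0.04], 0],
  ],
)

```text
clock: 6.55
tcp_pos: [0.625, 0.1008, 0.038]
eef_rot: [-0.0, 0.998, 0.069, -0.0]
wrist_force: [-0.5, -0.7, -2.0]
opening: 0.0132
gripper_force: 53.4
```

No contact yet. I'll creep on toward the stop.

Emit:
servo_tool(
  plan=[
    [1, [0.05, 0, 0], 0],
    [1, [0.1, 0, 0], 0],
    [1, [0.15, 0, 0], 0],
    [1, [0.2, 0, 0], 0],
    [1, [0.24, 0, 0], 0],
    [1, [0.24, 0, 0], 0],
    [1, [0.24, 0, 0], 0],
  ],
)

```text
clock: 7.25
tcp_pos: [0.6344, 0.1021, 0.038]
eef_rot: [0.0, 0.998, 0.069, -0.0]
wrist_force: [-0.9, -0.3, 0.1]
opening: 0.0137
gripper_force: 53.6
```

Emit:
servo_tool(
  plan=[
    [1, [0.03, 0, 0], 0],
    [1, [0.06, 0, 0], 0],
    [1, [0.06, 0, 0], 0],
    [1, [0.06, 0, 0], 0],
  ],
)

```text
clock: 7.65
tcp_pos: [0.6345, 0.102, 0.0382]
eef_rot: [0.0, 0.998, 0.07, -0.003]
wrist_force: [-8.4, -1.9, 7.2]
opening: 0.0134
gripper_force: 54.7
```

The TCP stopped at x 0.6345 with -8.4 N, right where the stop was predicted. One small further push will confirm it.

Emit:
servo_tool(
  plan=[
    [1, [0.04, 0, 0], 0],
    [1, [0.04, 0, 0], 0],
    [1, [0.04, 0, 0], 0],
  ],
)

```text
clock: 7.95
tcp_pos: [0.6345, 0.102, 0.0383]
eef_rot: [0.0, 0.998, 0.07, -0.005]
wrist_force: [-14.0, -3.9, 9.3]
opening: 0.0133
gripper_force: 55.2
```

The force rises with no motion, so it is against the stop. I'll ease the push, open partway, and rise.

Emit:
servo_tool(
  plan=[
    [1, [-0.06, 0, 0], 0],
    [1, [-0.06, 0, 0], 0],
    [0.4, [-0.06, 0, 0], 0],
    [0.4, [-0.06, 0, 0], 0],
    [0.4, [-0.06, 0, 0], 0],
    [0.4, [-0.06, 0, 0], 0],
    [0.4, [-0.06, 0, 0], 0],
  ],
)

```text
clock: 8.65
tcp_pos: [0.6365, 0.1024, 0.0382]
eef_rot: [-0.0, 0.998, 0.069, 0.0]
wrist_force: [-0.1, 0.4, -0.6]
opening: 0.0513
gripper_force: 0.0
```

Emit:
servo_tool(
  plan=[
    [0.4, [-0.06, 0, -0.3], 0],
    [0.4, [-0.06, 0, -0.8], 0],
    [0.4, [-0.06, 0, -1.5], 0],
    [0.4, [-0.06, 0, -2.2], 0],
    [0.4, [-1, 0, -2.8], 0],
    [0.4, [-2, 0, -3.2], 0],
    [0.4, [-3, 0, -3.2], 0],
    [0.4, [-4, 0, -3.2], 0],
    [0.4, [-4, 0, -3.2], 0],
    [0.4, [-4, 0, -3.2], 0],
  ],
)

```text
clock: 9.65
tcp_pos: [0.4774, 0.0802, 0.167]
eef_rot: [0.0, 0.998, 0.069, 0.001]
wrist_force: [-0.7, 0.7, 0.5]
opening: 0.0511
gripper_force: 0.0
```

```bash
cat > m4.py <<'E'
from h import *
print(robot.observe()['clock'])
ims=[]
u=np.array([.990,.139]); v=np.array([-.139,.990])
for n,(r0,r1,c0,c1) in(('top',(85,200,170,290)),('scene',(170,330,120,280))):
    p,d,m=snap(n); W=cloud(d,m)
    h=cv2.cvtColor(p,cv2.COLOR_RGB2HSV)
    for col,k in(('blue',cv2.inRange(h,(100,110,30),(130,255,255))),('red',cv2.inRange(h,(0,150,30),(6,255,255))|cv2.inRange(h,(172,150,30),(180,255,255)))):
        q=np.zeros(k.shape,bool); q[r0:r1,c0:c1]=k[r0:r1,c0:c1]>0
        for nm,lo,hi in(('lid',.02,.034),('strip',.042,.05),('pulltop',.077,.09)):
            Q=W[q&(W[...,2]>lo)&(W[...,2]<hi)]
            if len(Q)>8: print(n,col,nm,len(Q),'z',np.median(Q[:,2]).round(4),'along',np.percentile(Q[:,:2]@u,[2,98]).round(4),'lat',np.percentile(Q[:,:2]@v,[2,98]).round(4))
    ims.append(cv2.resize(p[r0:r1,c0:c1],(390,380)))
save('end.png',np.hstack(ims))
E
python3 m4.py
```

```text
9.65
top blue lid 112 z 0.0283 along [0.6462 0.6681] lat [-0.01    0.0363]
top blue strip 357 z 0.0463 along [0.6692 0.6877] lat [-0.0295  0.0549]
top blue pulltop 77 z 0.082 along [0.6321 0.6539] lat [0.0069 0.0205]
top red lid 368 z 0.0283 along [0.6162 0.6698] lat [-0.1174 -0.0713]
top red strip 379 z 0.0464 along [0.6688 0.689 ] lat [-0.1335 -0.0499]
top red pulltop 97 z 0.0821 along [0.6241 0.653 ] lat [-0.1004 -0.0872]
scene blue lid 248 z 0.0286 along [0.6244 0.6625] lat [-0.0088  0.037 ]
scene blue strip 447 z 0.0466 along [0.6409 0.6899] lat [-0.03    0.0537]
scene blue pulltop 95 z 0.0821 along [0.6322 0.6572] lat [0.0077 0.0203]
scene red lid 237 z 0.0286 along [0.6218 0.6631] lat [-0.1178 -0.0694]
scene red strip 372 z 0.0467 along [0.6394 0.6908] lat [-0.1344 -0.0495]
scene red pulltop 78 z 0.0822 along [0.63   0.6546] lat [-0.0997 -0.087 ]
```

View pics/end.png

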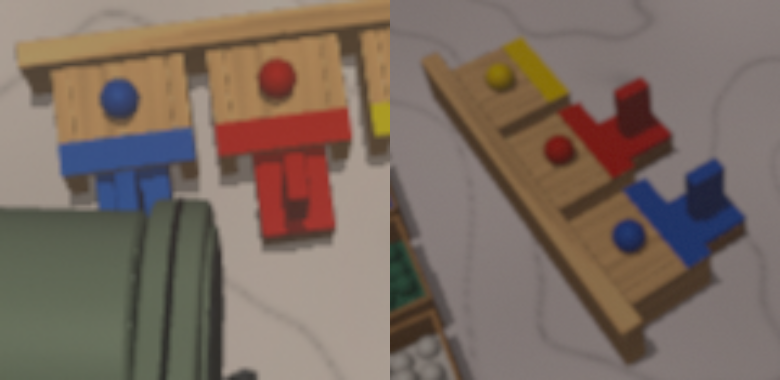

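The blue case sits flat and centred in its bay, as deep as the red one that was already home, and the gripper is well clear.

```bash
python3 -c "
from cell import robot
print(robot.sign_off())"
```

```text
the job is handed in; nothing more can be done
None
```

The blue bead case is fully home against the stop in the blue bay and released, I left the yellow case alone, and the job is handed in at about 10 s on the robot's clock.

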